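# Set the machine's log book on its sloped stand

## Task

The black log book has been left lying on the flat top ledge of the reading stand. Draw it forward over the edge so that it lies flat on the slope with its whole spine squarely against the bottom lip, near the middle of the stand's width, and then swing the steel keeper bar right across it, about parallel to the lip. Leave the stepped shaft and the steel block beside the stand where they are.

Things in the scene. Friction and masses are not known exactly. Their poses are not given: they have to be found in the camera images.
- log_stand: Fixed reading stand, grey sheet steel on dark bar legs, 168 deep x 280 wide x 67 high. Origin on the bench under the inner corner of the lip, mid-width; x from lip to back, y to the stand's left, z up. The plate rises at 30 deg from the lip (x 0, z 22) to the crest (x 78, z 67), 90 along the slope. Behind it a flat ledge at z 67 runs to x 163, open at the back.
- stand_slope: The stand's sloped plate. Origin at the inner corner of plate and lip, mid-width; x up the slope, y to the stand's left, z square off the plate. The lip is 5 thick and stands 16 off the plate. The book seated against the lip reaches 105 up the slope: its top edge overhangs the crest by 15 and stands about 7 above ledge level.
- setup_log: Loose closed black hardcover book, 151x105x17 (solid 15), 0.11-0.22 kg. Origin: centre of underside; x along the 151, y to the spine (spine at y +52, fore edge with elastic at -53), z out of the cover. Starts face up on the ledge, spine towards the lip within 0.15 rad, front part jutting over the slope, centre 12-26 behind the crest; tips on to the slope once its centre passes the crest.
- log_spine (a point): Middle of the log book's lower spine edge (underside).
- keeper (a joint): Angle (rad) of the flat steel keeper bar (13 wide, 5 thick, underside 21 off the plate, clears the seated book), turning about the plate's normal on a pivot at the stand's right. 0: points up the slope; negative: leans out to the right (start -0.5 to -0.05); 1.57: across the book, parallel to the lip; stops -0.6 and 1.65. Friction, about 1 N at the pin, holds it anywhere.
- keeper_pin (a point): Middle of the black round pin at the keeper's free end, 14 diameter, 38 long, square to the sloped plate (reaches from 21 to 59 off it; this point is 41 off it), 90 from the pivot. Can be pushed from the side.
- keeper_pivot (a point): On the keeper's pivot axis, 41 off the sloped plate; it stands 28 up the slope from the lip and 125 to the right of the middle.
- shaft_step: Loose stepped steel shaft standing upright left of the stand, 36 diameter x 85 high. Origin at the centre of its foot. To be left alone.
- block_123_a: Loose steel setup block with holes, 50 x 60 x 25 high, lying right of the stand. Origin at the centre of its underside. To be left alone.

How it is judged:
On the way, in this order (a step that is already met when the one before it is completed fails the run):
1. the book lies flat on the slope, spine squarely against the lip, while the keeper is still swung aside (angle below 0.5) (x of log_spine in the frame of stand_slope between -0.004 and 0.006 m and z of log_spine in the frame of stand_slope between -0.004 and 0.005 m and y of log_spine in the frame of stand_slope between -0.045 and 0.045 m and angle between the x axis of setup_log and the y axis of stand_slope, either way round below 0.06 rad and angle between the z axis of setup_log and the z axis of stand_slope, either way round below 0.06 rad and linear speed of setup_log below 0.02 m/s and value of joint keeper below 0.5 rad), for 0.2 s.
2. the keeper is swung across the seated book (angle above 1.35) (x of log_spine in the frame of stand_slope between -0.004 and 0.006 m and z of log_spine in the frame of stand_slope between -0.004 and 0.005 m and y of log_spine in the frame of stand_slope between -0.045 and 0.045 m and angle between the x axis of setup_log and the y axis of stand_slope, either way round below 0.06 rad and angle between the z axis of setup_log and the z axis of stand_slope, either way round below 0.06 rad and value of joint keeper above 1.35 rad), for 0.2 s.
At the end, for the whole second after the job is handed in: The book lies at rest flat on the sloped plate (within 0.06 rad, underside within 5 mm), its spine within 6 mm of the lip and parallel to it within 0.06 rad, its middle within 45 mm of the stand's middle, and the keeper lies across it (angle above 1.35 rad) (all of step 2 and linear speed of setup_log below 0.02 m/s); the robot touches nothing.
It fails at once if the stepped shaft or the steel block is moved more than 20 mm (distance of any of shaft_step, block_123_a from where it was at the start of the episode above 0.02 m).
It also fails if it takes over 51 s, if anything falls off the work surface, if the arm or the gripper's body presses on something with over 40 N, if the wrist force passes 120 N, or if a joint passes its speed limit or range.

## Robot

A 6-joint arm with a two-finger parallel gripper is mounted at the origin on a cart in front of the work surface, level with it; the furniture and walls round the work are solid. World frame = base frame: x ahead of the robot, y to its left, z up, the work surface at z = 0. Lengths are in m, angles in rad, forces in N, time in s.
With the tool pointing down it reaches from about 0.25 to 0.725 m from the base axis. Payload 9.7 kg.
Tool frame: the origin (TCP) lies midway between the tips of the shut fingers; the grasp point (between the pads) lies manip.pinch_z behind it (manip.pinch_z is the distance from the TCP to the grasp point, in m); z points along the fingers, y is the line along which they close (so a half turn about z gives the same grasp; the last joint's range is limited). The gripper opens to 85 mm and grips with 20 to 120 N. Pads are 22 mm wide; open, the fingers measure 114 mm over their backs; the gripper's body (76 mm by 85 mm) begins 54 mm behind the grasp point. The pads swing forward as they close: fully open they stand 13 mm farther back than shut.
Start: joints at [1.329, 0.087, 0.176, 1.66, 0, 1.571], TCP at [0.132, 0.534, 0.231] pointing down, gripper open.
Joint ranges: [-3.13, 3.13], [-0.85, 1.81], [-1.15, 1.24], [-2.2, 2.28], [-1.44, 1.52], [-3.14, 3.14]. Speed limits (rad/s): [2.22, 2.22, 2.57, 3.14, 3.14, 3.14].

## Interface

Orientations are given as a unit quaternion [w, x, y, z].
In Python, from plant import read_state, camera, calibration, manip, boxes_of, outline_of, landmark_of gives the robot as it stands.
- The arm moves only by the shell command python3 -m creep 'ROWS' [FORCE]. ROWS is text: rows parted by semicolons, each of 7 numbers parted by spaces: the shift along the tool's x, y, z in cm, then the turn, a rotation vector about the tool's x, y, z in rad, then the finger opening in cm, from 0 to 8.54. In form: dx dy dz ax ay az gripper; .... A call has 1 to 5 rows; each row shifts and turns the commanded pose from where the row before left it, along the tool's axes as they then stand; what a row does not reach is not made up. A row lasts 1/10 s, in which the tool goes at most 50 mm and 8.59 degrees, less where a joint would pass 70% of its speed; a pose out of reach is approached as far as the arm can. A call with a gripper value outside its range is refused whole. The fingers move at their own pace and stop on an object; FORCE is the grip in N (left out, the last holds). Time passes only in rows, so rows that do not move let the fingers close. It gives the time, the measured TCP pose, the force, the opening and the grip force at its end, in the units of the state.
- read_state(): the state, without advancing time (a new reading comes with each control period).
- camera(name): name is "scene" or "top" or "wrist"; returns the picture (480x640x3 uint8, blue, green, red); there is no depth.
- calibration(name): a dict with "intrinsics" (3x3 intrinsics, pixels), "eye" and "attitude" of the camera in the world. Camera axes: x right, y up, looking along -z (the intrinsics and any distortion apply to the point x, -y, -z); pixel columns grow to the right and rows downward; lengths in m; the calibration is good to about 2 mm. A picture is of the moment at which its call begins: read the wrist's pose just before it. calibration takes no time and is no camera call; for the wrist camera it gives the pose at the moment of the call.
- manip.hand_in(): hands the job in; it is judged then, once.
Trained networks look in the newest picture that a camera, given by its name, has taken for a name from the list of things; names that differ only in an ending like _2 or _b are one class to them, and where a whole thing is asked for, a point or a joint stands for the part that bears it (a point fixed in the world has none). Each returns a list of dicts, best first, with "p" (0 to 1); they miss things now and then, are a little off and sometimes report something else, mostly with a low value. They report only what shows in the picture. A call takes as long as a camera call.
- boxes_of(camera, query): "point" ([x, y, z] in m, in the coordinates of the camera as it stood for that picture, good to about 4 mm: the middle of the surface that is visible of it).
- outline_of(camera, query): "mask" (480x640 bool, what is visible of it).
- landmark_of(camera, query): "point" ([x, y, z] in m, in the coordinates of the camera as it stood for that picture, good to about 4 mm: a listed point, or the origin of a listed thing).
The state is a dict: "clock": time; "q": joint angles; "joint_vel": joint speeds; "tau": joint torques, N m; "tool_pos": TCP position; "tool_rot": TCP orientation; "contact_force": force on the tool from outside, world axes, zero at the start; "torque": the same for the moment, N m; "grip_width": finger opening in m; "grip_force": force on a finger pad.
Only numpy, scipy, OpenCV 4.12 (cv2) and the standard library are available. Lean on these libraries where they do the work, as an engineer would, in place of code of your own. Each camera call takes 0.05 s, during which the arm holds its last target. There are 200 camera calls.

## Working session

There is one attempt and no reset: what is moved stays moved. The work goes in short steps, Python scripts to look and compute and a shell command to move; the robot and the scene stay as the last step left them, time stands still between calls to the robot, and variables do not carry over. Pictures are saved under pics/ and viewed, at most 12 in all, crops included, and the job is handed in when it is done.

```bash
mkdir -p pics; ls
cat > h.py <<'E'
import numpy as np, cv2
from scipy.spatial.transform import Rotation as R
from plant import *
def Rq(q): return R.from_quat([q[1],q[2],q[3],q[0]]).as_matrix()
def cam(name):
    c=calibration(name); A=np.array(c["attitude"],float)
    A=Rq(A.ravel()) if A.size==4 else A
    return np.array(c["intrinsics"]),np.array(c["eye"]),A
def w(name,p):
    K,e,A=cam(name); return e+A@np.array(p)
E
python3 - <<'E'
from h import *
print(calibration("scene"),calibration("top"))
print(read_state(), manip.pinch_z)
for n in ["scene","top"]:
    cv2.imwrite(f"pics/{n}0.png",camera(n))
    for f,q in [(landmark_of,x) for x in ["log_stand","stand_slope","setup_log","log_spine","keeper_pin","keeper_pivot","shaft_step","block_123_a"]]:
        r=f(n,q); print(n,q,[(round(d["p"],2),w(n,d["point"]).round(4)) for d in r[:2]])
E
```

```text
pics
{'intrinsics': array([[537.40993926,   0.        , 318.02213888],
       [  0.        , 537.40993926, 244.89425231],
       [  0.        ,   0.        ,   1.        ]]), 'eye': array([-0.16383958, -0.45644406,  0.59601692]), 'attitude': array([ 0.77036353,  0.42876278, -0.21912067, -0.41795771])} {'intrinsics': array([[583.57665225,   0.        , 316.24349089],
       [  0.        , 583.57665225, 230.6400217 ],
       [  0.        ,   0.        ,   1.        ]]), 'eye': array([ 0.27705656, -0.01655942,  1.31414201]), 'attitude': array([ 0.70682409,  0.06250344, -0.06580375, -0.70154322])}
{'clock': 0.0, 'q': array([ 1.32901876e+00,  8.74559015e-02,  1.75117483e-01,  1.65982011e+00,
       -8.33152825e-06,  1.57080280e+00]), 'joint_vel': array([ 0.00108083,  0.00146982, -0.00013013,  0.00141621,  0.00032955,
       -0.00142317]), 'tau': array([-1.35559996e-03, -5.20393324e+01,  4.64799464e+01,  1.67475455e-02,
       -2.01575904e-04,  4.49191361e-06]), 'tool_pos': array([0.13162976, 0.53376516, 0.23057683]), 'tool_rot': array([-7.79995180e-05,  1.20597737e-01,  9.92701225e-01, -6
[... 495 characters left out ...]
 array([ 0.5874, -0.064 ,  0.0644]))]
scene shaft_step [(0.86, array([ 0.5698,  0.1427, -0.0013]))]
scene block_123_a [(0.56, array([ 4.514e-01, -2.788e-01, -1.000e-04]))]
top log_stand [(0.75, array([ 4.914e-01, -3.230e-02,  3.000e-04]))]
top stand_slope [(0.9, array([ 0.4928, -0.0273,  0.0218]))]
top setup_log [(0.64, array([ 0.5885, -0.0666,  0.0708])), (0.53, array([ 0.5426, -0.1825,  0.1136]))]
top log_spine [(0.3, array([ 0.5897, -0.0693,  0.07  ]))]
top keeper_pin [(0.54, array([ 0.5442, -0.1811,  0.1136]))]
top keeper_pivot [(0.58, array([ 0.4715, -0.1503,  0.0703]))]
top shaft_step [(0.52, array([0.5738, 0.1477, 0.0022]))]
top block_123_a [(0.71, array([ 0.4543, -0.2776,  0.0042]))]
```

View pics/top0.png

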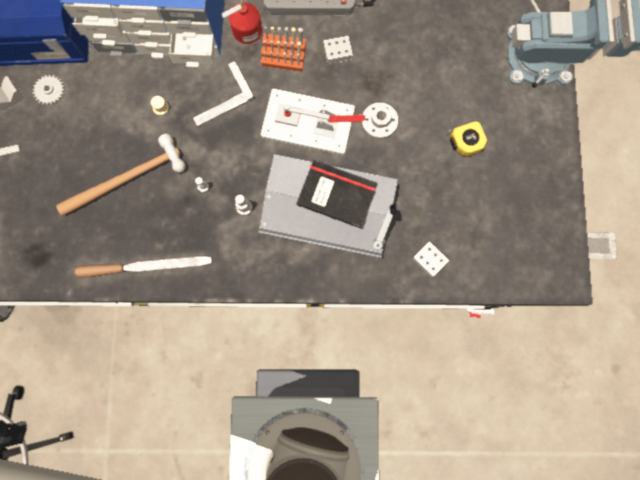

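View pics/scene0.png

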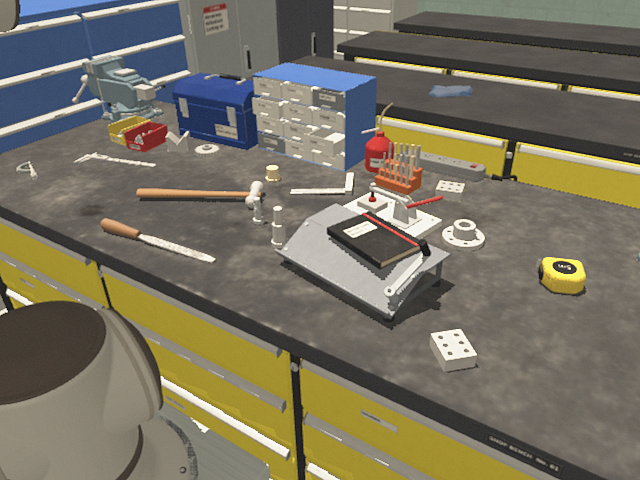

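```bash
cat > fit.py <<'E'
from h import *
from scipy.optimize import minimize
K,e,A=cam("top"); c=np.cos; s=np.sin
camera("top")
def best(q): r=outline_of("top",q); print(q,[(round(d["p"],2),int(d["mask"].sum())) for d in r]); return r[0]["mask"] if r else None
m=best("log_stand"); b=best("setup_log")
def proj(P):
    p=(P-e)@A; u=K@np.array([p[:,0],-p[:,1],-p[:,2]]); return (u[:2]/u[2]).T
def back(uv,z):
    d=np.array([(uv[0]-K[0,2])/K[0,0],-(uv[1]-K[1,2])/K[1,1],-1]); d=A@d; return e+d*(z-e[2])/d[2]
Y=[-.14,.14]
M=np.array([[x,y,z] for y in Y for x,z in [(-.012,.033),(0,.022),(-.003,.02),(.078,.067),(.163,.067)]])
def tr(P,x,y,t): return np.c_[c(t)*P[:,0]-s(t)*P[:,1]+x,s(t)*P[:,0]+c(t)*P[:,1]+y,P[:,2]]
S=4
def hullmask(uv):
    im=np.zeros((480*S,640*S),np.uint8); cv2.fillConvexPoly(im,cv2.convexHull((np.asarray(uv,np.float32)*S).astype(np.int32)),1); return im
if m is not None:
    u=(m|b) if b is not None else m
    t=hullmask(np.argwhere(u)[:,::-1]+.0)
    def f(v): h=hullmask(proj(tr(M,*v))); return (h!=t).sum()/S/S
    for i in [(.4915,-.030,-.2),(.494,-.028,-.17)]:
        r=minimize(f,i,method="Nelder-Mead",options=dict(initial_simplex=np.array(i)+np.vstack([np.zeros(3),np.diag([.006,.006,.05])]),xatol=1e-4))
        print("stand",r.x.round(4),r.fun,u.sum())
if b is not None:
    cn=cv2.boxPoints(cv2.minAreaRect(np.argwhere(b)[:,::-1].astype(np.float32)))
    W=np.array([back(q,.082) for q in cn]); print(W.round(4),W.mean(0).round(4),np.linalg.norm(np.diff(W,axis=0),axis=1))
    d=[W[i+1]-W[i] for i in range(3)]; l=max(d,key=np.linalg.norm); print("long dir yaw of y:",np.arctan2(-l[0],l[1]), np.arctan2(l[0],-l[1]))
E
python3 fit.py
python3 - <<'E'
from h import *
i=cv2.imread("pics/top0.png")[145:265,250:410]
cv2.imwrite("pics/topz.png",cv2.resize(i,None,fx=5,fy=5,interpolation=cv2.INTER_CUBIC))
E
```

```text
log_stand [(0.83, 6548)]
setup_log [(0.91, 3281)]
stand [ 0.4925 -0.0326 -0.2054] 233.25 9824
stand [ 0.4925 -0.0325 -0.2045] 232.75 9824
[[ 0.5621  0.0243  0.082 ]
 [ 0.6655 -0.0124  0.082 ]
 [ 0.6107 -0.1546  0.082 ]
 [ 0.509  -0.116   0.082 ]] [ 0.5868 -0.0647  0.082 ] [0.10964652 0.15235096 0.10882591]
long dir yaw of y: 2.77430046925157 -0.3672921843382236
```

View pics/topz.png

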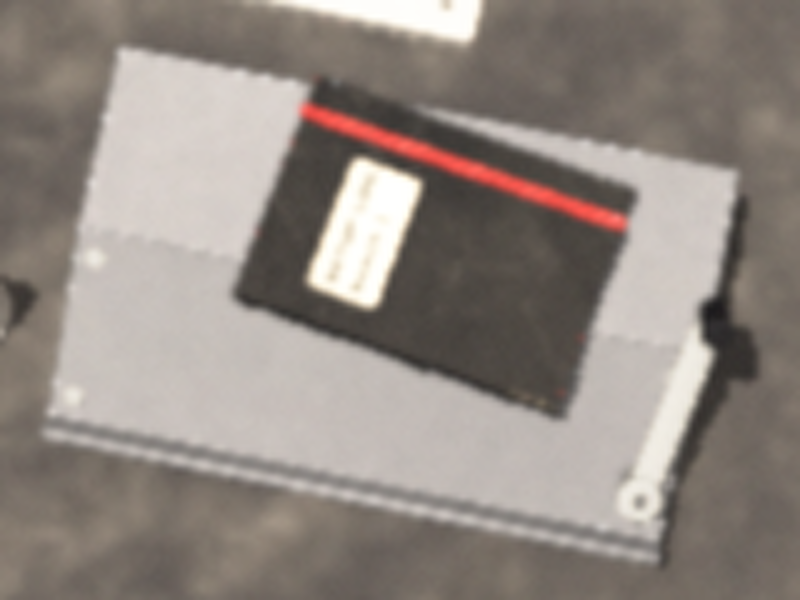

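```bash
cat >> h.py <<'E'
SX,SY,SYAW=.4925,-.0325,-.205
cs,sn=np.cos(SYAW),np.sin(SYAW)
RS=np.array([[cs,-sn,0],[sn,cs,0],[0,0,1]])
O=np.array([SX,SY,0])
RP=RS@np.array([[cs*0+.8660254,0,-.5],[0,1,0],[.5,0,.8660254]])  # slope axes
OP=O+[0,0,.022]
def to_stand(p): return RS.T@(np.array(p)-O)
def to_slope(p): return RP.T@(np.array(p)-OP)
def go(p,Rt):
    s=read_state(); T=Rq(s["tool_rot"]); d=T.T@(np.array(p)-s["tool_pos"]); r=R.from_matrix(T.T@Rt).as_rotvec()
    print("shift cm (present axes)",(d*100).round(2),"| in target axes",(Rt.T@T@d*100).round(2),"turn",r.round(3),"q",s["q"].round(2))
FLIP=np.diag([-1.,1,-1])   # tool x=-X, y=Y, z=-Z
def st():
    s=read_state(); print("t",round(s["clock"],2),"stand",to_stand(s["tool_pos"]).round(4),"slope",to_slope(s["tool_pos"]).round(4),"F",np.round(s["contact_force"],1),"Fslope",(RP.T@s["contact_force"]).round(1),"rv",R.from_matrix((RS@FLIP).T@Rq(s["tool_rot"])).as_rotvec().round(3),"q",s["q"].round(2),"g",round(s["grip_width"],4))
E
python3 - <<'E'
from h import *
go(O+RS@[.185,-.015,.15],RS@FLIP)
E
```

```text
shift cm (present axes) [-67.14 -47.18   8.13] | in target axes [-65.36 -49.62   8.13] turn [ 0.    -0.    -0.037] q [1.33 0.09 0.18 1.66 0.   1.57]
```

```bash
python3 -m creep '0 0 0 0 0 -0.037 8.54; -3.85 -2.92 0 0 0 0 8.54; -3.85 -2.92 0 0 0 0 8.54; -3.85 -2.92 0 0 0 0 8.54; -3.85 -2.92 0 0 0 0 8.54'
python3 -m creep '-3.85 -2.92 0 0 0 0 8.54; -3.85 -2.92 0 0 0 0 8.54; -3.85 -2.92 0 0 0 0 8.54; -3.85 -2.92 0 0 0 0 8.54; -3.85 -2.92 0 0 0 0 8.54'
python3 - <<'E'
from h import *
go(O+RS@[.185,-.015,.15],RS@FLIP);st()
E
```

```text
clock: 1.55
tool_pos: [0.2595, 0.3869, 0.2314]
tool_rot: [0.0, 0.102, 0.995, 0.0]
contact_force: [0.3, 0.9, 0.7]
grip_width: 0.0851
grip_force: 0.0
clock: 2.05
tool_pos: [0.4185, 0.2045, 0.2316]
tool_rot: [0.0, 0.102, 0.995, 0.0]
contact_force: [1.2, 1.5, 0.5]
grip_width: 0.0858
grip_force: 0.0
shift cm (present axes) [-30.56 -23.2    8.17] | in target axes [-30.57 -23.19   8.16] turn [0.001 0.001 0.   ] q [ 0.45 -0.11 -0.02  1.66  0.    0.66]
t 2.05 stand [-0.1207  0.2169  0.2316] slope [2.000e-04 2.169e-01 2.419e-01] F [1.2 1.5 0.5] Fslope [1.  1.7 0. ] rv [-0.001 -0.001 -0.   ] q [ 0.45 -0.11 -0.02  1.66  0.    0.66] g 0.0858
```

```bash
python3 -m creep '-3.8 -2.9 0 0 0 0 8.54; -3.8 -2.9 0 0 0 0 8.54; -3.8 -2.9 0 0 0 0 8.54; -3.8 -2.9 0 0 0 0 8.54'
python3 -m creep '-3.8 -2.9 0 0 0 0 8.54; -3.8 -2.9 1 0 0 0 8.54; -3.8 -2.9 3 0 0 0 8.54; -3 -2 3 0 0 0 8.54; 0 0 0 0 0 0 8.54'
python3 - <<'E'
from h import *
go(O+RS@[.185,-.015,.15],RS@FLIP);st()
cv2.imwrite("pics/w1.png",camera("wrist"))
E
```

```text
clock: 2.45
tool_pos: [0.5438, 0.0599, 0.2314]
tool_rot: [0.0, 0.102, 0.995, 0.0]
contact_force: [1.6, 1.1, 0.8]
grip_width: 0.0852
grip_force: 0.0
clock: 2.95
tool_pos: [0.6586, -0.0714, 0.158]
tool_rot: [-0.004, 0.104, 0.995, -0.0]
contact_force: [-1.1, 0.4, -0.6]
grip_width: 0.0856
grip_force: 0.0
shift cm (present axes) [-1.46 -1.07  0.79] | in target axes [-1.45 -1.08  0.8 ] turn [-0.001 -0.008 -0.003] q [-0.11  0.36  0.35  1.57 -0.    0.1 ]
t 2.95 stand [ 0.1705 -0.0042  0.158 ] slope [ 0.2157 -0.0042  0.0325] F [-1.1  0.4 -0.6] Fslope [-1.3  0.2  0. ] rv [0.001 0.008 0.003] q [-0.11  0.36  0.35  1.57 -0.    0.1 ] g 0.0856
```

View pics/w1.png

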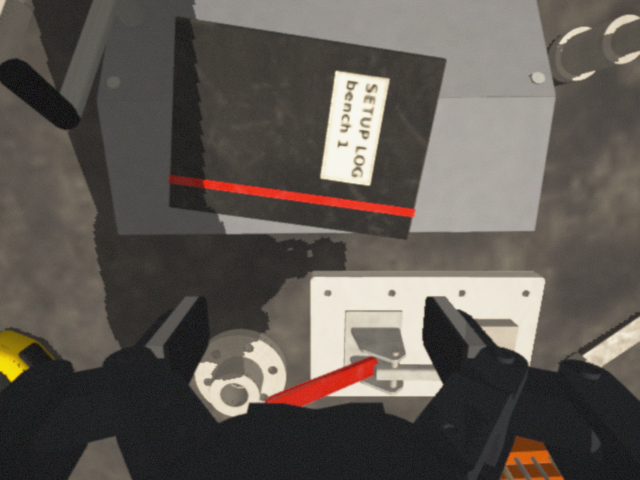

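```bash
python3 -m creep '-1.5 -1.1 0 0 -0.008 0 8.54; 0 0 3.5 0 0 0 8.54; 0 0 3.5 0 0 0 8.54; 0 0 2.8 0 0 0 8.54; 0 0 0 0 0 0 8.54'
python3 - <<'E'
from h import *
go(O+RS@[.185,-.015,.06],RS@FLIP);st()
E
```

```text
clock: 3.5
tool_pos: [0.6694, -0.081, 0.0638]
tool_rot: [0.001, 0.102, 0.995, -0.0]
contact_force: [-0.4, -0.7, 0.7]
grip_width: 0.0852
grip_force: 0.0
shift cm (present axes) [-0.19 -0.36  0.38] | in target axes [-0.19 -0.36  0.38] turn [-0.     0.003  0.001] q [-0.12  0.38  0.2   1.39 -0.    0.08]
t 3.5 stand [ 0.1831 -0.0114  0.0638] slope [ 0.1795 -0.0114 -0.0553] F [-0.4 -0.7  0.7] Fslope [ 0.2 -0.7  0.7] rv [ 0.    -0.003 -0.001] q [-0.12  0.38  0.2   1.39 -0.    0.08] g 0.0852
```

```bash
python3 -m creep '0 0 0.3 0 0 0 8.54; 0.8 0 0 0 0 0 8.54; 0.8 0 0 0 0 0 8.54; 0.6 0 0 0 0 0 8.54; 0.6 0 0 0 0 0 8.54' | grep -E "pos|force"
python3 - <<'E'
from h import *
st()
cv2.imwrite("pics/w2.png",camera("wrist"))
E
```

```text
tool_pos: [0.644, -0.0764, 0.0646]
contact_force: [1.0, 0.8, 0.4]
grip_force: 0.5
t 4.0 stand [ 0.1573 -0.0121  0.0646] slope [ 0.1575 -0.0121 -0.0418] F [1.  0.8 0.4] Fslope [ 0.9  1.  -0. ] rv [-0.   -0.01 -0.  ] q [-0.12  0.31  0.11  1.36 -0.    0.09] g 0.0855
```

View pics/w2.png

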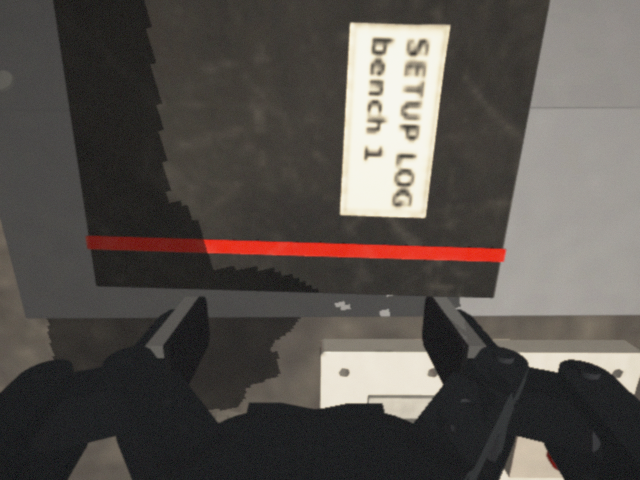

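```bash
python3 -m creep '0.6 0 0.3 0 0.01 0 8.54; 0.6 0 0 0 0 0 8.54; 0.6 0 0 0 0 0 8.54; 0.4 0 0 0 0 0 8.54; 0 0 0 0 0 0 8.54' | grep -E "pos|force"
python3 - <<'E'
from h import *
st()
cv2.imwrite("pics/w3.png",camera("wrist"))
E
```

```text
tool_pos: [0.6221, -0.0719, 0.0605]
contact_force: [-0.2, -0.3, 0.0]
grip_force: 0.0
t 4.55 stand [ 0.1349 -0.0122  0.0605] slope [ 0.136  -0.0122 -0.0341] F [-0.2 -0.3  0. ] Fslope [-0.1 -0.4  0.1] rv [ 0.     0.002 -0.   ] q [-0.12  0.27  0.06  1.36  0.    0.09] g 0.0854
```

View pics/w3.png

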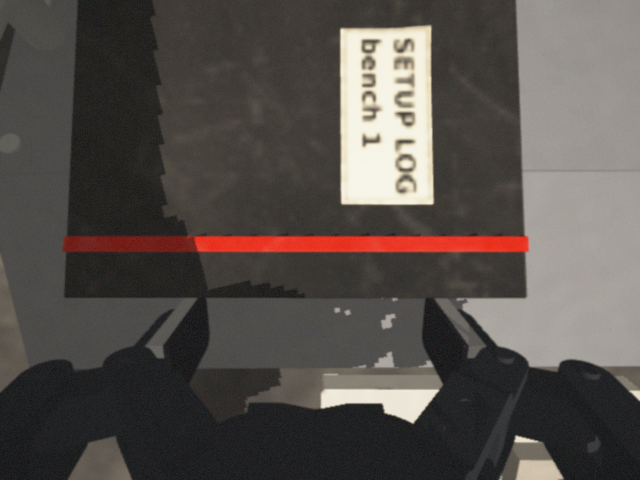

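```bash
python3 - <<'E'
from h import *
go(OP+RP@[.165,-.012,-.008],RP@FLIP)
E
python3 -m creep '-1.5 0 -0.5 0 0 0 8.54; -1 0 -0.5 0 -0.13 0 8.54; 0 0 0 0 -0.13 0 8.54; 0 0 0 0 -0.13 0 8.54; 0 0 0 0 -0.134 0 8.54' | grep -E "pos|force"
python3 - <<'E'
from h import *
st()
go(OP+RP@[.155,-.012,-.008],RP@FLIP)
E
```

```text
shift cm (present axes) [-1.17  0.02 -3.72] | in target axes [-2.88  0.02 -2.63] turn [ 0.    -0.526  0.   ] q [-0.12  0.27  0.06  1.36  0.    0.09]
tool_pos: [0.6476, -0.0772, 0.0712]
contact_force: [0.1, -0.0, -0.4]
grip_force: 0.0
t 5.1 stand [ 0.1609 -0.0122  0.0712] slope [ 0.164  -0.0122 -0.0379] F [ 0.1 -0.  -0.4] Fslope [-0.1 -0.  -0.4] rv [-0.    -0.528 -0.   ] q [-0.09 -0.16 -0.49  0.72 -0.06  0.1 ] g 0.0853
shift cm (present axes) [ 0.88  0.02 -2.99] | in target axes [ 0.9   0.02 -2.99] turn [0.    0.004 0.   ] q [-0.09 -0.16 -0.49  0.72 -0.06  0.1 ]
```

```bash
python3 -m creep '0 0 -3 0 0 0 8.54; 0.8 0 0 0 0 0 8.54; 0.8 0 0 0 0 0 8.54; 0.8 0 0 0 0 0 8.54; 0 0 0 0 0 0 8.54' | grep -E "pos|force"
python3 - <<'E'
from h import *
st()
cv2.imwrite("pics/w4.png",camera("wrist"))
for q in ["log_spine","setup_log","keeper_pin","keeper_pivot"]:
    for n in ["wrist"]:
        print(n,q,[(round(d["p"],2),to_slope(w(n,d["point"])).round(4)) for d in landmark_of(n,q)[:2]])
camera("top"); print([(round(d["p"],2),to_slope(w("top",d["point"])).round(4)) for d in landmark_of("top","setup_log")[:2]])
E
```

```text
tool_pos: [0.6115, -0.0697, 0.0832]
contact_force: [0.5, 0.0, -0.1]
grip_force: 0.0
t 5.6 stand [ 0.124  -0.0122  0.0832] slope [ 0.138  -0.0122 -0.009 ] F [ 0.5  0.  -0.1] Fslope [ 0.3  0.1 -0.3] rv [ 0.   -0.52 -0.  ] q [-0.09 -0.25 -0.54  0.77 -0.06  0.1 ] g 0.0855
wrist log_spine []
wrist setup_log [(0.85, array([ 0.0727, -0.0177,  0.0022]))]
wrist keeper_pin []
wrist keeper_pivot []
[]
```

View pics/w4.png

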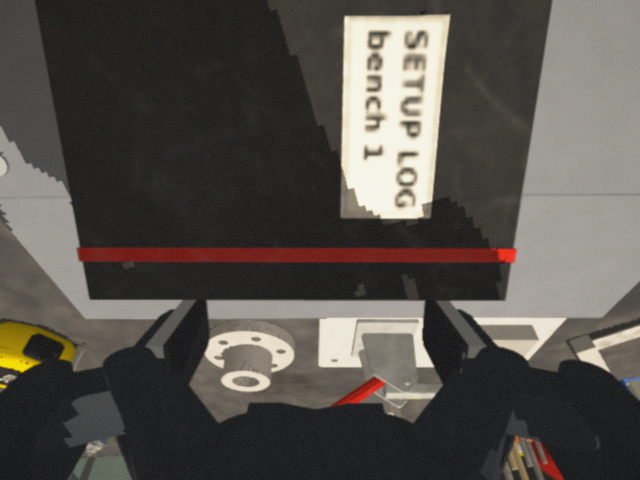

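```bash
python3 -m creep '0.6 0 0 0 0 0 8.54; 0.6 0 0 0 0 0 8.54; 0.5 0 0 0 0 0 8.54; 0.3 0 0 0 0 0 8.54' | grep -E "pos|force"
python3 - <<'E'
from h import *
st()
E
python3 -m creep '0.15 0 0 0 0 0 8.54; 0 0 0 0 0 0 8.54' | grep -E "pos|force"
python3 - <<'E'
from h import *
st()
E
```

```text
tool_pos: [0.5945, -0.0662, 0.074]
contact_force: [-0.5, 0.5, -0.5]
grip_force: 0.0
t 6.35 stand [ 0.1067 -0.0122  0.074 ] slope [ 0.1184 -0.0122 -0.0084] F [-0.5  0.5 -0.5] Fslope [-0.8  0.4 -0.1] rv [-0.    -0.521 -0.   ] q [-0.08 -0.29 -0.59  0.76 -0.06  0.11] g 0.0855
tool_pos: [0.5938, -0.066, 0.0738]
contact_force: [-0.0, -0.1, -0.3]
grip_force: 0.0
t 6.55 stand [ 0.106  -0.0122  0.0738] slope [ 0.1177 -0.0122 -0.0082] F [-0.  -0.1 -0.3] Fslope [-0.2 -0.1 -0.2] rv [-0.    -0.522 -0.   ] q [-0.08 -0.3  -0.59  0.76 -0.06  0.11] g 0.0857
```

```bash
for i in 1 2 ; do python3 -m creep '0.2 0 0 0 0 0 8.54; 0 0 0 0 0 0 8.54' >/dev/null; python3 -c "
from h import *
st()"; done
python3 - <<'E'
from h import *
cv2.imwrite("pics/w5.png",camera("wrist"))
for q in ["log_spine","setup_log"]:
    for n in ["wrist"]:
        print(n,q,[(round(d["p"],2),to_slope(w(n,d["point"])).round(4)) for d in landmark_of(n,q)[:2]])
E
```

```text
t 6.75 stand [ 0.1049 -0.012   0.0734] slope [ 0.1165 -0.012  -0.008 ] F [1.7 1.4 0.7] Fslope [ 1.6  1.7 -0.1] rv [-0.    -0.523 -0.   ] q [-0.08 -0.3  -0.59  0.76 -0.06  0.11] g 0.0852
t 6.95 stand [ 0.1044 -0.0118  0.0739] slope [ 0.1164 -0.0118 -0.0073] F [ 7.5 -0.7  3. ] Fslope [ 8.   0.8 -1.2] rv [-0.001 -0.527 -0.001] q [-0.08 -0.3  -0.6   0.75 -0.06  0.11] g 0.0851
wrist log_spine [(0.54, array([ 0.0491, -0.0168,  0.0009]))]
wrist setup_log [(0.73, array([ 0.0516, -0.0155,  0.0036]))]
```

View pics/w5.png

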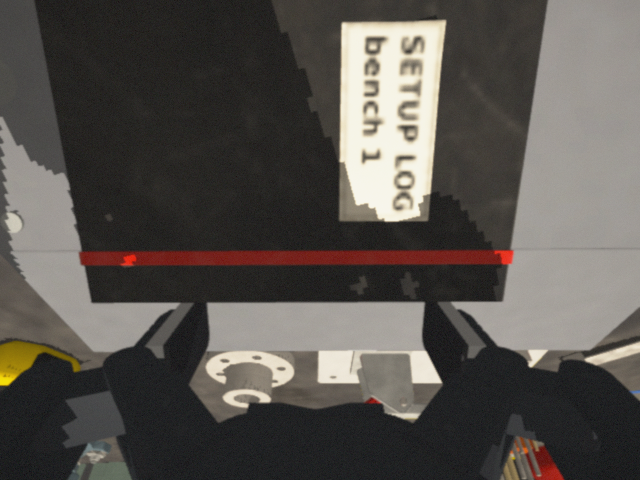

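```bash
python3 -m creep '-1 0 0 0 0 0 8.54; -1 0 -4 0 0 0 8.54; 0 -3 -4.5 0 0 0 6; 0 -4 -2.5 0 0 0 5' |grep -E "clock|pos|contact"
python3 - <<'E'
from h import *
st(); P=[]
for n in ["wrist","scene","top"]:
    cv2.imwrite(f"pics/{n}6.png",camera(n))
    for q in ["keeper_pin","keeper_pivot","log_spine","setup_log"]:
        r=[(round(d["p"],2),to_slope(w(n,d["point"])).round(4)) for d in landmark_of(n,q)[:2]]; print(n,q,r)
        if q=="keeper_pin" and r: P.append(r[0][1])
for p in [to_slope([.5442,-.1811,.1136])]+P: print(p, "a",np.arctan2(p[1]+.125,p[0]-.028),np.hypot(p[1]+.125,p[0]-.028))
E
```

```text
clock: 7.5
tool_pos: [0.5417, -0.1237, 0.1771]
contact_force: [1.6, -1.1, 0.9]
t 7.5 stand [ 0.0667 -0.0793  0.1771] slope [ 0.1354 -0.0793  0.101 ] F [ 1.6 -1.1  0.9] Fslope [ 2.  -0.7 -0.2] rv [-0.001 -0.524 -0.003] q [-0.23 -0.44 -0.49  0.99  0.02 -0.03] g 0.0589
wrist keeper_pin [(0.76, array([ 0.1187, -0.1433,  0.0454])), (0.28, array([ 0.0287, -0.1263,  0.0427]))]
wrist keeper_pivot [(0.66, array([ 0.0282, -0.1282,  0.0394]))]
wrist log_spine [(0.64, array([ 0.0005, -0.0214, -0.0014]))]
wrist setup_log [(0.71, array([ 0.0489, -0.0162, -0.0005]))]
scene keeper_pin [(0.91, array([ 0.1163, -0.1368,  0.0381]))]
scene keeper_pivot [(0.86, array([ 0.0249, -0.1255,  0.0389]))]
scene log_spine [(0.93, array([-0.0034, -0.0166,  0.0005]))]
scene setup_log [(0.84, array([ 0.05  , -0.0205,  0.0009]))]
top keeper_pin [(0.41, array([ 0.1143, -0.1356,  0.0386]))]
top keeper_pivot []
top log_spine [(0.94, array([ 0.0004, -0.0206, -0.0016])), (0.72, array([ 0.023 ,  0.1932, -0.0395]))]
top setup_log [(0.64, array([ 0.0534, -0.0177,  0.0034]))]
[ 0.11583334 -0.13496404  0.03889416] a -0.11295966108864444 0.0883967039600017
[ 0.1187 -0.1433  0.0454] a -0.19909119196791458 0.09252772557455415
[ 0.1163 -0.1368  0.0381] a -0.13284824618159466 0.08908495944883177
[ 0.1143 -0.1356  0.0386] a -0.12221519752731254 0.08694854800397762
```

View pics/wrist6.png

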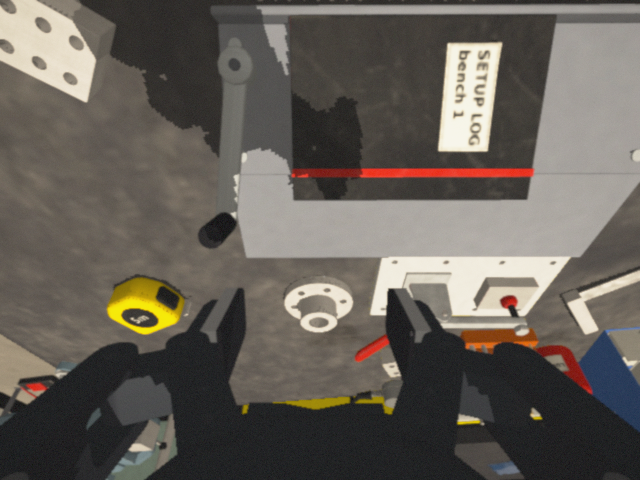

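```bash
cat >> h.py <<'E'
def Rk(a): return RP@R.from_euler("z",a).as_matrix()@FLIP
def pinpos(a,z): return OP+RP@[.028+.09*np.cos(a),-.125+.09*np.sin(a),z]
E
python3 -c "
from h import *
go(pinpos(-.13,.034),Rk(-.13))"
```

```text
shift cm (present axes) [ 1.65 -5.7   6.41] | in target axes [ 0.91 -5.87  6.41] turn [ 0.    -0.002  0.131] q [-0.23 -0.44 -0.5   0.99  0.01 -0.02]
```

```bash
python3 -m creep '0.8 -2.85 0 0 0 0 5; 0.85 -2.85 0 0 0 0.131 5; 0 0 0 0 0 0 4.5' |grep -E "clock|contact"
python3 - <<'E'
from h import *
st(); go(pinpos(-.13,.034),Rk(-.13))
cv2.imwrite("pics/w7.png",camera("wrist"))
for q in ["keeper_pin"]:
    print([(round(d["p"],2),to_slope(w("wrist",d["point"])).round(4)) for d in landmark_of("wrist",q)[:2]])
E
```

```text
clock: 8.55
contact_force: [0.3, 0.2, 0.6]
t 8.55 stand [ 0.0518 -0.1391  0.1652] slope [ 0.1164 -0.1391  0.0981] F [0.3 0.2 0.6] Fslope [0.6 0.3 0.4] rv [-0.034 -0.52   0.134] q [-0.38 -0.46 -0.53  0.99  0.08 -0.01] g 0.045
shift cm (present axes) [-0.06  0.26  6.41] | in target axes [-0.05  0.25  6.41] turn [-0.002 -0.002 -0.007] q [-0.38 -0.46 -0.53  0.99  0.08 -0.01]
[]
```

View pics/w7.png

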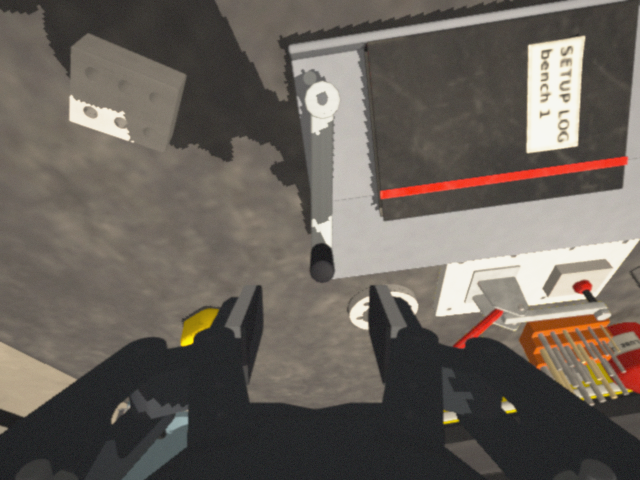

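```bash
python3 -m creep '0 0.15 3.2 0 0 0 4.5; 0 0 3.2 0 0 0 4.5; 0 0 0 0 0 0 2.2;0 0 0 0 0 0 2.2;0 0 0 0 0 0 2.2' |grep -E "clock|contact|grip"
python3 - <<'E'
from h import *
st(); go(pinpos(-.13,.034),Rk(-.13))
cv2.imwrite("pics/w8.png",camera("wrist"))
E
```

```text
clock: 9.15
contact_force: [0.3, -0.1, -0.2]
grip_width: 0.0219
grip_force: 0.0
t 9.15 stand [ 0.0851 -0.1351  0.1124] slope [ 0.1189 -0.1351  0.0357] F [ 0.3 -0.1 -0.2] Fslope [ 0.2  0.  -0.3] rv [-0.034 -0.523  0.127] q [-0.36 -0.37 -0.57  0.85  0.08 -0.  ] g 0.0219
shift cm (present axes) [ 0.15 -0.18  0.17] | in target axes [ 0.15 -0.18  0.17] turn [0. 0. 0.] q [-0.36 -0.37 -0.57  0.85  0.08 -0.  ]
```

View pics/w8.png

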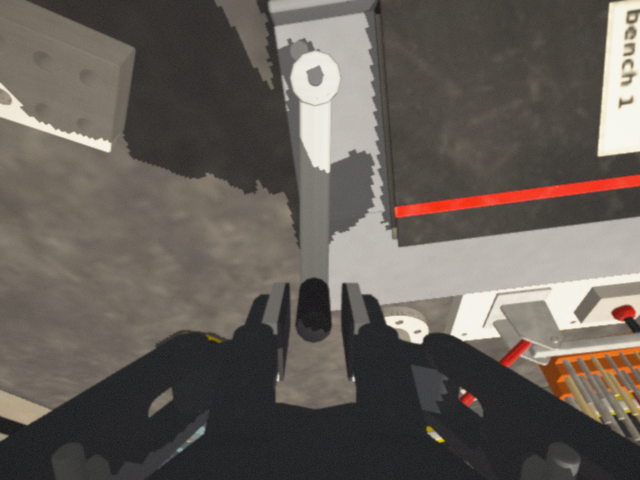

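```bash
python3 -m creep '0.2 1.18 0.1 0 0 -0.131 2.2; 0.08 1.18 0 0 0 -0.131 2.2; 0.08 1.18 0 0 0 -0.131 2.2; 0.08 1.18 0 0 0 -0.131 2.2' |grep -E "clock|contact|grip"
python3 -c "
from h import *
st(); go(pinpos(.394,.034),Rk(.394))"
```

```text
clock: 9.6
contact_force: [-0.6, -1.4, -0.5]
grip_width: 0.0224
grip_force: 0.4
t 9.6 stand [ 0.0793 -0.0887  0.1081] slope [ 0.1117 -0.0887  0.0349] F [-0.6 -1.4 -0.5] Fslope [-0.5 -1.5 -0.3] rv [ 0.105 -0.518 -0.389] q [-0.25 -0.4  -0.6   0.85  0.02 -0.44] g 0.0224
shift cm (present axes) [ 0.12 -0.14  0.09] | in target axes [ 0.12 -0.14  0.09] turn [-0.001  0.001  0.005] q [-0.25 -0.4  -0.6   0.85  0.02 -0.44]
```

```bash
python3 -m creep '0.2 1.18 0 0 0 -0.131 2.2; 0.08 1.18 0 0 0 -0.131 2.2; 0.08 1.18 0 0 0 -0.131 2.2; 0.08 1.18 0 0 0 -0.131 2.2' |grep -E "clock|contact|grip"
python3 -c "
from h import *
st(); go(pinpos(.918,.034),Rk(.918))"
```

```text
clock: 10.0
contact_force: [-0.6, -1.1, 0.2]
grip_width: 0.0226
grip_force: 0.4
t 10.0 stand [ 0.0534 -0.0519  0.0932] slope [ 0.0819 -0.0519  0.035 ] F [-0.6 -1.1  0.2] Fslope [-0.2 -1.2  0.3] rv [ 0.242 -0.487 -0.901] q [-0.16 -0.46 -0.67  0.84 -0.02 -0.89] g 0.0226
shift cm (present axes) [ 0.08 -0.16  0.1 ] | in target axes [ 0.08 -0.16  0.1 ] turn [-0.001  0.001  0.005] q [-0.16 -0.46 -0.67  0.84 -0.02 -0.89]
```

```bash
python3 -m creep '0.15 1.18 0 0 0 -0.131 2.2; 0.08 1.18 0 0 0 -0.131 2.2; 0.08 1.18 0 0 0 -0.131 2.2; 0.08 1.18 0 0 0 -0.131 2.2; 0.08 1.18 0 0 0 -0.131 2.2' |grep -E "clock|contact|grip"
python3 -c "
from h import *
st(); go(pinpos(1.573,.034),Rk(1.573))"
```

```text
clock: 10.5
contact_force: [1.4, -1.2, -0.0]
grip_width: 0.0218
grip_force: 0.4
t 10.5 stand [ 0.0051 -0.0341  0.0653] slope [ 0.0261 -0.0341  0.0349] F [ 1.4 -1.2 -0. ] Fslope [ 1.4 -0.8 -0.9] rv [ 0.413 -0.411 -1.538] q [-0.11 -0.59 -0.8   0.84 -0.05 -1.49] g 0.0218
shift cm (present axes) [ 0.09 -0.17  0.09] | in target axes [ 0.09 -0.17  0.09] turn [-0.001  0.     0.005] q [-0.11 -0.59 -0.8   0.84 -0.05 -1.49]
```

Open slightly (centring first), retract along the tool axis and check.

```bash
python3 -m creep '0 -0.2 0 0 0 0 2.6; 0 0 0 0 0 0 3; 0 0 -4 0 0 0 3; 0 0 -5 0 0 0 3; 0 0 -4 0 0 0 3' |grep -E "clock|contact"
python3 -m creep '0 0 0 0 0 0 3; 0 0 0 0 0 0 3' |grep -E "clock|contact"
python3 - <<'E'
from h import *
st()
for n in ["wrist","scene","top"]:
    cv2.imwrite(f"pics/{n}9.png",camera(n))
    for q in ["keeper_pin","log_spine","setup_log"]:
        for d in landmark_of(n,q)[:1]:
            p=to_slope(w(n,d["point"])); print(n,q,round(d["p"],2),p.round(4),"a",round(float(np.arctan2(p[1]+.125,p[0]-.028)),2))
E
```

```text
clock: 11.0
contact_force: [0.5, 0.1, 0.7]
clock: 11.2
contact_force: [0.2, -0.8, -0.8]
t 11.2 stand [-0.0574 -0.0343  0.1792] slope [ 0.0288 -0.0343  0.1648] F [ 0.2 -0.8 -0.8] Fslope [-0.1 -0.7 -0.9] rv [ 0.411 -0.412 -1.53 ] q [-0.09 -0.77 -0.67  1.15 -0.06 -1.47] g 0.0302
wrist keeper_pin 0.56 [ 0.0264 -0.0357  0.0407] a 1.59
wrist log_spine 0.61 [-0.0049 -0.0222 -0.003 ] a 1.88
wrist setup_log 0.81 [ 0.0487 -0.0149 -0.0007] a 1.38
scene keeper_pin 0.98 [ 0.0277 -0.0313  0.0415] a 1.57
scene log_spine 0.83 [-0.0022 -0.017   0.0024] a 1.84
scene setup_log 0.86 [ 0.0488 -0.0202 -0.0009] a 1.37
top keeper_pin 0.58 [ 0.0293 -0.0313  0.0388] a 1.56
top log_spine 0.59 [ 0.0002 -0.018  -0.0005] a 1.83
top setup_log 0.8 [ 0.0493 -0.0217  0.0046] a 1.37
```

View pics/wrist9.png

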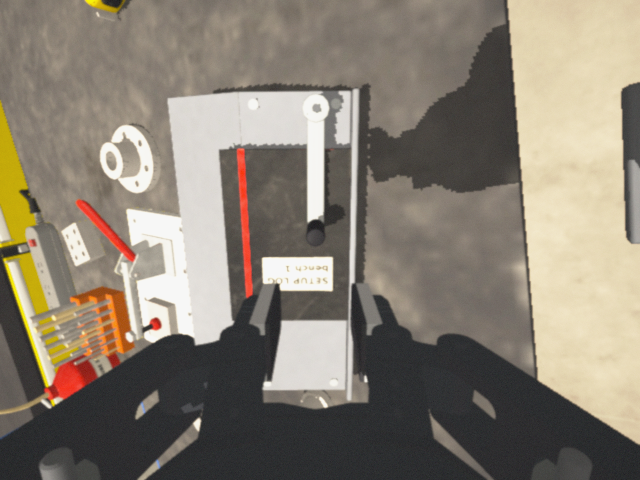

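The wrist picture shows the bar parallel to the lip, running from the pivot at (316,107) to the pin at (316,232). The book sits squarely against the lip along x≈350, and the gripper is clear of everything.

```bash
python3 -c "
from plant import manip
print(manip.hand_in())"
```

```text
the job is handed in; nothing more can be done
None
```

The book lies flat on the slope with its spine squarely against the lip, about 20 mm right of the stand's middle. The keeper is across it at about 1.57 rad, the shaft and block were left alone, and the job was handed in at about 11.7 s of the 51 s allowed; no verdict came back.

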